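# Load a marking blank into the sprung plate vice

## Robot

A 7-joint arm with a two-finger parallel gripper is mounted at the origin on the work surface. World frame = base frame: x ahead of the robot, y to its left, z up, the work surface at z = 0. Lengths are in m, angles in rad, forces in N, time in s.
With the tool pointing down it reaches from about 0.425 to 0.925 m from the base axis. Payload 6.8 kg.
Tool frame: the origin (TCP) lies on the centre line of the jaws, within the pads' length; the fingertips stand 25 mm ahead of it and the grasp point (between the pads) lies 6 mm ahead of it; z points along the fingers, y is the line along which they close (so a half turn about z gives the same grasp; the last joint's range is limited). The gripper opens to 88 mm and grips with 3 to 60 N. Pads are 20 mm wide; open, the fingers measure 115 mm over their backs; the gripper's body (75 mm by 178 mm) begins 61 mm behind the grasp point.
Start: joints at [1.063, 0.477, 0.022, 1.555, -0.011, 1.109, -0.083], TCP at [0.263, -0.622, 0.219] pointing down, gripper open.
Joint ranges: [-2.96, 2.96], [-0.34, 2.1], [-1.41, 1.46], [0.24, 2.44], [-1.37, 4.51], [0.17, 1.92], [-2.96, 2.96]. Speed limits (rad/s): [2.39, 2.39, 3.14, 3.14, 3.14, 3.14, 3.14].

## Interface

Orientations are given as a unit quaternion [x, y, z, w].
In Python, from plant import * gives the robot as it stands. The module is installed in compiled form; this text tells all that it offers.
- The arm moves only by the tool step_arm, never from a script. Its argument "commands" is a list of rows, each an object with "travel": the shift along the tool's x, y, z each as a share of 200 mm, from -1 to 1, a list of three; "dr": the turn, a rotation vector about the tool's x, y, z each as a share of 90 degrees, from -1 to 1, a list of three. A call has 1 to 10 rows; each row is the pose to reach, as a shift and turn from the pose commanded when the call began, along the tool's axes at that moment; what a row does not reach only later rows make up. A row lasts 1/12 s, in which the tool goes at most 41.7 mm and 7.16 degrees, less where a joint would pass 70% of its speed; a pose out of reach is approached as far as the arm can. A call with a number of a shift or a turn outside -1 to 1 is refused whole. A call with a gripper value outside its range is refused whole. "hand" is the opening, from 0 (shut) to 1 (fully open), set as the call begins (left out, the last holds). The fingers move at their own pace and stop on an object; the grip force is fixed at half the most. Time passes only in rows, so rows that repeat a pose let the fingers close. It gives the time, the measured TCP pose, the force, the opening and the grip force at its end, in the units of the state.
- get_obs(): the state, without advancing time (a new reading comes with each control period).
- get_image(name): name is "scene" or "top" or "wrist"; returns the picture (384x512x3 uint8, blue, green, red); there is no depth.
- camera_model(name): a dict with "camera_matrix" (3x3 intrinsics, pixels), "D" ([k1, k2, p1, p2, k3] as OpenCV has them; the pictures are not rectified), "T" (4x4, takes a point from camera to world coordinates); the wrist camera has in their place "T_tool_cam" (4x4, takes a point from camera to tool coordinates, whose origin is the TCP and whose axes are the flange's). Camera axes: x right, y up, looking along -z (the intrinsics and any distortion apply to the point x, -y, -z); pixel columns grow to the right and rows downward; lengths in m; the calibration is good to about 2 mm. A picture is of the moment at which its call begins: read the wrist's pose just before it. camera_model takes no time and is no camera call.
- sign_off(): hands the job in; it is judged then, once.
Trained networks look in the newest picture that a camera, given by its name, has taken for a name from the list of things; names that differ only in an ending like _2 or _b are one class to them, and where a whole thing is asked for, a point or a joint stands for the part that bears it (a point fixed in the world has none). Each returns a list of dicts, best first, with "conf" (0 to 1); they miss things now and then, are a little off and sometimes report something else, mostly with a low value. They report only what shows in the picture. A call takes as long as a camera call. They do not tell look-alikes from the thing itself.
- find_in(query, camera): "box" ([centre column, centre row, width, height] as shares, 0 to 1, of the picture: columns of its width, rows of its height, round what is visible of it).
The state is a dict: "time_s": time; "qpos": joint angles; "joint_velocities": joint speeds; "joint_efforts": joint torques, N m; "position": TCP position; "eef_rot": TCP orientation; "force": force on the tool from outside, world axes, zero at the start; "moment": the same for the moment, N m; "gripper_width": finger opening in m; "grasp_force": force on a finger pad.
Only numpy, scipy, OpenCV 4.12 (cv2) and the standard library are available. Lean on these libraries where they do the work, as an engineer would, in place of code of your own. Each camera call takes 0.05 s, during which the arm holds its last target. There are 200 camera calls.

## Task

Load the red nameplate blank into the sprung plate vice, ready for laser marking: push one end in under the lip of the blue jaw with the other end held up, press the blue jaw back, lower the other end past the lip of the yellow jaw and let the springs draw it back under that lip. It must finish level on the ledges, face up as it started, held and centred between the two jaws, and released. Leave the other things on the bench where they are.

Things in the scene. Friction and masses are not known exactly. Their poses are not given: they have to be found in the camera images.
- plate_center (a point): Centre (half-way up) of the loose red anodised aluminium nameplate blank, a plain rectangular plate 130 x 50 x 8 mm (x length, y width, z thickness, z up) of about 140 g with a bare silver field on its top. It starts lying flat on the wooden rest, its long edges free to be gripped across the 50 mm width. The plate is the same either way round.
- plate: The same red plate; origin at the centre of its underside, axes as for plate_center.
- rest: Fixed pale wooden rest under the plate at the start, 116 x 62 mm; origin under its middle. Two cross ribs, tops 24 mm above the bench, 12 mm thick, stand 48 mm either side of its middle (in x); between them it is open down to a 6 mm base.
- seat (a point): Centre of a plate when properly seated in the vice (46 mm above the bench, 4 mm above the ledges). Axes of the vice: x along the jaws' sliding line from the blue jaw (-x side) to the yellow jaw (+x side), y across, z up. At rest the jaws' walls stand 62 mm and their lips' inner edges 57 mm from here in x, so a seated 130 mm plate presses each jaw back 3 mm.
- vice: Fixed steel vice, base 270 x 90 x 12 mm, origin under its middle, below the seat point, same axes. Two fixed ledges, 70 mm wide in y, 45 to 103 mm either side of the middle in x, tops 42 mm above the bench, carry the plate's ends; between them it is open down to the base. End blocks (tops 62 mm above the bench) stand at 119 to 133 mm.
- jaw_blue (a joint): Outward travel (towards -x of the vice) of the blue jaw, m: 0 at rest, stop at 0.018. Spring: 1.2 N preload plus 0.6 N per mm. It must go back 11 mm or more for the plate's other end to pass the yellow lip; it has the travel for that, the yellow jaw does not.
- jaw_yellow (a joint): Outward travel (towards +x of the vice) of the yellow jaw, m: 0 at rest, stop at 0.006. Same spring as the blue jaw, so the two centre the plate.
- jaw_blue_lip (a point): Middle of the inner edge of the blue jaw's lip, on its underside. The jaw, 64 mm wide in y, is an upright wall on the ledge with a square lip at its top reaching 5 mm inwards over the plate; lip underside 12 mm, top 16 mm above the ledge. It does not cam open under a press from above. The point moves with the jaw.
- jaw_yellow_lip (a point): The same point on the yellow jaw, which has the same shape, mirrored.
- can_mid (a point): Centre of a standing spray can, 56 mm across, 170 mm high. Leave alone.
- insert_mid (a point): Centre of a loose slotted steel mould insert, 70 x 50 x 34 mm. Leave alone.
- cap_mid (a point): Centre of a small green knob cap, 44 mm across, 30 mm high. Leave alone.
There are look-alikes about, which are no part of the job. Of the things like the plate, leave any that is orange; of the rest the smaller one is meant.

How it is judged:
By the outcome, as a careful person would: the job done as asked, in the order asked, and still so for the second after the job is handed in, with the robot touching nothing.
It also fails if it takes over 45 s, if anything falls off the work surface, if the arm or the gripper's body presses on something with over 40 N, if the wrist force passes 120 N, or if a joint passes its speed limit or range.

## Working session

There is one attempt and no reset: what is moved stays moved. The work goes in short steps, Python scripts to look and compute and a tool call to move; the robot and the scene stay as the last step left them, time stands still between calls to the robot, and variables do not carry over. Pictures are saved under pics/ and viewed, at most 10 in all, crops included, and the job is handed in when it is done.

Besides the shell and the picture viewer there is one more tool, called after "Request:" as name(argument=value, ...) on one line, values as JSON. step_arm: Moves the arm, as the interface text tells. Its arguments: {"type":"object","properties":{"commands":{"type":"array","items":{"type":"object","properties":{"travel":{"type":"array","items":{"type":"number"}},"dr":{"type":"array","items":{"type":"number"}}}}},"hand":{"type":"number"}},"required":["commands"]}

```bash
mkdir -p pics
python3 - <<'E'
from plant import *
import cv2,numpy as np
o=get_obs();print(o['time_s'],o['position'],o['eef_rot'],o['gripper_width'])
for n in("scene","top"):
    im=get_image(n);cv2.imwrite(f'pics/{n}0.png',im)
    for q in("plate","rest","vice","jaw_blue","jaw_yellow"):
        for d in find_in(q,n)[:4]:
            b=d['box'];print(n,q,round(d['conf'],2),[round(b[0]*512),round(b[1]*384),round(b[2]*512),round(b[3]*384)])
    c=camera_model(n);print(c)
print(camera_model("wrist"))
E
```

```text
0.0 [ 0.26247097 -0.62122383  0.21760774] [ 9.80089936e-01  1.98552047e-01 -2.35724017e-04 -8.63766326e-04] 0.08778515253450482
scene plate 0.75 [173, 189, 63, 60]
scene plate 0.75 [249, 293, 57, 37]
scene plate 0.6 [217, 226, 29, 48]
scene rest 0.81 [214, 236, 34, 40]
scene vice 0.8 [313, 168, 105, 66]
scene jaw_blue 0.63 [288, 154, 18, 22]
scene jaw_yellow 0.8 [339, 169, 14, 21]
{'camera_matrix': array([[450.15384858,   0.        , 265.95254395],
       [  0.        , 450.15384858, 195.17875871],
       [  0.        ,   0.        ,   1.        ]]), 'D': array([0.05083535, 0.        , 0.        , 0.        , 0.        ]), 'T': array([[ 0.62979707, -0.60626181,  0.48559475,  1.11758391],
       [ 0.77664142,  0.50239224, -0.38003965, -0.4246842 ],
       [-0.01355551,  0.61648086,  0.7872532 ,  0.96593408],
       [ 0.        ,  0.        ,  0.        ,  1.        ]])}
top plate 0.97 [303, 258, 63, 36]
top plate 0.78 [312, 138, 42, 23]
top plate 0.64 [300, 191, 35, 43]
top rest 0.63 [301, 197, 12, 37]
top vice 0.76 [202, 192, 60, 85]
top jaw_blue 0.48 [209, 210, 22, 15]
top jaw_yello
[... 464 characters left out ...]
405858,  0.99456714,  1.39914393],
       [ 0.        ,  0.        ,  0.        ,  1.        ]])}
{'camera_matrix': array([[323.55029009,   0.        , 254.05983106],
       [  0.        , 323.55029009, 195.24514262],
       [  0.        ,   0.        ,   1.        ]]), 'D': array([-0.0138274,  0.       ,  0.       ,  0.       ,  0.       ]), 'T_tool_cam': array([[ 7.40663094e-04,  9.68490455e-01,  2.49049575e-01,
         6.77418213e-02],
       [ 9.99999724e-01, -7.33682170e-04, -1.20854295e-04,
        -8.20426528e-04],
       [ 6.56770011e-05,  2.49049596e-01, -9.68490730e-01,
        -1.66141122e-01],
       [ 0.00000000e+00,  0.00000000e+00,  0.00000000e+00,
         1.00000000e+00]])}
```

Run:
```python
import cv2,numpy as np
a=cv2.imread('pics/top0.png')[100:300,150:360];cv2.imwrite('pics/topc.png',cv2.resize(a,None,fx=2.85,fy=2.85,interpolation=cv2.INTER_CUBIC))
```

```text
(no output)
```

View pics/scene0.png

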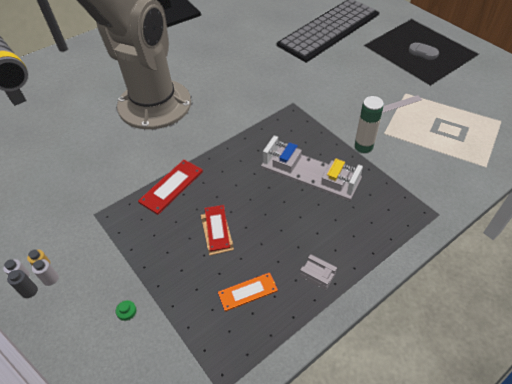

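View pics/topc.png

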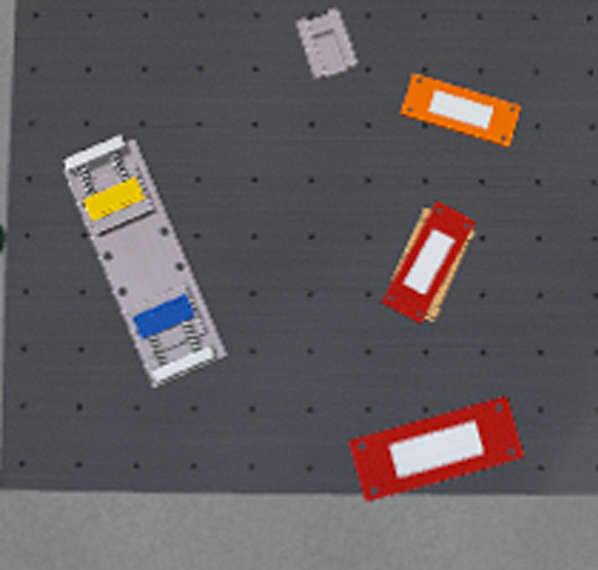

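The plate candidates in the scene picture are the large red plate at (170,186), the small red one on the wooden rest at (217,228), and the orange one at (248,291). I choose the small red one on the rest. It sits on wooden ribs, which are visible at crop (428,262). The vice is at crop (145,260), with yellow at (114,198) and blue at (164,316).

```bash
cat > h.py <<'E'
from plant import *
import cv2,numpy as np
from scipy.spatial.transform import Rotation as R
def camT(n,o=None):
    c=camera_model(n)
    if n!="wrist": return c,c["T"]
    M=np.eye(4);M[:3,:3]=R.from_quat(o['eef_rot']).as_matrix();M[:3,3]=o['position'];return c,M@c["T_tool_cam"]
def toworld(px,z,c,T):
    u=cv2.undistortPoints(np.float64(px).reshape(-1,1,2),c["camera_matrix"],c["D"])[:,0]
    d=np.c_[u[:,0],-u[:,1],-np.ones(len(u))]@T[:3,:3].T;p=T[:3,3]
    return p+d*((z-p[2])/d[:,2])[:,None]
HUE=dict(red=(-6,6),yellow=(22,34),blue=(100,125))
def rects(im,col,z,c,T,amin=60):
    h=cv2.cvtColor(im,cv2.COLOR_BGR2HSV).astype(int);H=h[...,0].copy();H[H>150]-=180
    lo,hi=HUE[col];m=((H>=lo)&(H<=hi)&(h[...,1]>110)&(h[...,2]>60)).astype(np.uint8)
    out=[]
    for k in cv2.findContours(m,cv2.RETR_EXTERNAL,cv2.CHAIN_APPROX_NONE)[0]:
        if cv2.contourArea(k)<amin: continue
        w=toworld(k[:,0],z,c,T)[:,:2]
        (cx,cy),(a,b),t=cv2.minAreaRect((w*1000).astype(np.float32))
        if a<b:a,b,t=b,a,t+90
        out.append((cx,cy,a,b,(t+90)%180-90,k[:,0].mean(0).round()))
    return out
def pose(): 
    o=get_obs();r=R.from_quat(o['eef_rot']).as_matrix()
    print(o['time_s'],'pos',np.round(o['position']*1000,1),'F',np.round(o['force'],1),'w',round(o['gripper_width'],4),'g',round(o['grasp_force'],1));print(np.round(r,4));return o
E
python3 - <<'E'
from h import *
im=cv2.imread('pics/top0.png');c,T=camT("top")
for q,z in(("red",.032),("yellow",.058),("blue",.058)):
    for r in rects(im,q,z,c,T):print(q,np.round(r[:5],1),r[5])
pose()
E
```

```text
red [ 198.5 -796.    93.2   66.2   20.1] [498. 294.]
red [ 333.3 -138.7  182.3   71.5  -74.1] [302. 257.]
red [ 540.  -130.   131.1   51.3  -28. ] [300. 192.]
yellow [604.  216.8  63.3  27.6 -66.3] [190. 169.]
blue [ 320.9 -809.3   77.7   26.    -1.1] [507. 258.]
blue [475.6 159.5  63.7  26.9 -66.3] [207. 211.]
blue [1091.7   16.2 1858.6  286.9  -89.7] [256.  33.]
0.6 pos [ 262.7 -621.8  218.6] F [-1.   0.4 -0.8] w 0.0882 g 0.0
[[ 9.211e-01  3.892e-01  1.000e-04]
 [ 3.892e-01 -9.211e-01 -0.000e+00]
 [ 0.000e+00  1.000e-04 -1.000e+00]]
```

Request:
step_arm(commands=[{"travel": [1,-0.77,0],"dr": [0,0,0.475]},{"travel": [1,-0.77,0],"dr": [0,0,0.475]},{"travel": [1,-0.77,0],"dr": [0,0,0.475]},{"travel": [1,-0.77,0],"dr": [0,0,0.475]},{"travel": [1,-0.77,0],"dr": [0,0,0.475]},{"travel": [1,-0.77,0],"dr": [0,0,0.475]},{"travel": [1,-0.77,0],"dr": [0,0,0.475]}], hand=1)

```text
time_s: 1.18
position: [0.3914, -0.3956, 0.2187]
eef_rot: [0.985, -0.172, 0.001, -0.001]
force: [0.5, 0.0, -0.3]
gripper_width: 0.0874
grasp_force: 0.0
```

```bash
cat >> h.py <<'E'
def go(o,xyz,yaw):
    """shift (share of 200mm) and turn from the present pose to a tool-down pose, tool x at yaw deg"""
    M=R.from_quat(o['eef_rot']);c,s=np.cos(np.radians(yaw)),np.sin(np.radians(yaw))
    W=R.from_matrix([[c,s,0],[s,-c,0],[0,0,-1]])
    print('travel',np.round(M.inv().apply(np.array(xyz)-o['position'])/.2,3),'dr',np.round((M.inv()*W).as_rotvec()/(np.pi/2),3))
E
python3 - <<'E'
from h import *
o=pose();go(o,[.540,-.130,.15],-28)
c,T=camT("top");get_image("top")
for q in("can_mid","insert_mid"):
    for d in find_in(q,"top")[:2]:
        b=d['box'];print(q,d['conf'],np.round(b,3),toworld([b[0]*512,b[1]*384],.08,c,T).round(3))
E
```

```text
1.1833 pos [ 391.4 -395.6  218.7] F [ 0.5  0.  -0.3] w 0.0874 g 0.0
[[ 9.412e-01 -3.380e-01  1.900e-03]
 [-3.380e-01 -9.412e-01  2.600e-03]
 [ 9.000e-04 -3.100e-03 -1.000e+00]]
travel [ 0.25  -1.5    0.348] dr [-0.002 -0.     0.092]
can_mid 0.91 [0.262 0.473 0.058 0.076] [[0.562 0.385 0.08 ]]
insert_mid 0.91 [0.513 0.299 0.042 0.066] [[ 0.775 -0.01   0.08 ]]
```

Request:
step_arm(commands=[{"travel": [0.17,-1,0.1]},{"travel": [0.17,-1,0.1]},{"travel": [0.17,-1,0.1]},{"travel": [0.17,-1,0.1]},{"travel": [0.17,-1,0.1]}])

```text
invalid input
```

Request:
step_arm(commands=[{"travel": [0.08,-0.5,0.25],"dr": [0,0,0.092]},{"travel": [0.08,-0.5,0.25],"dr": [0,0,0.092]},{"travel": [0.08,-0.5,0.25],"dr": [0,0,0.092]},{"travel": [0.08,-0.5,0.25],"dr": [0,0,0.092]},{"travel": [0.08,-0.5,0.25],"dr": [0,0,0.092]}])

```text
time_s: 1.75
position: [0.4355, -0.3138, 0.1678]
eef_rot: [0.97, -0.242, -0.001, 0.0]
force: [1.0, -1.4, 0.8]
gripper_width: 0.0881
grasp_force: 0.0
```

Run:
```python
from h import *
o=pose();c,T=camT("wrist",o);im=get_image("wrist");cv2.imwrite('pics/w1.png',im)
for r in rects(im,"red",.032,c,T,500):print(np.round(r[:5],1),r[5])
```

```text
1.75 pos [ 435.5 -313.8  167.8] F [ 1.  -1.4  0.8] w 0.0881 g 0.0
[[ 8.827e-01 -4.700e-01 -1.700e-03]
 [-4.700e-01 -8.827e-01  4.000e-04]
 [-1.700e-03  5.000e-04 -1.000e+00]]
[ 212.1 -367.6   47.5   46.2  -28.3] [398. 335.]
[ 328.2 -133.8  135.    62.3   62.3] [145. 341.]
[ 384.3 -221.3   68.7   35.    62.1] [199. 276.]
[ 307.  -384.5  106.1   27.    20.9] [378. 259.]
[ 422.9 -167.2  105.3   27.1  -76.6] [130. 258.]
[ 537.9 -132.   130.1   54.1  -28.8] [ 36. 174.]
```

View pics/w1.png

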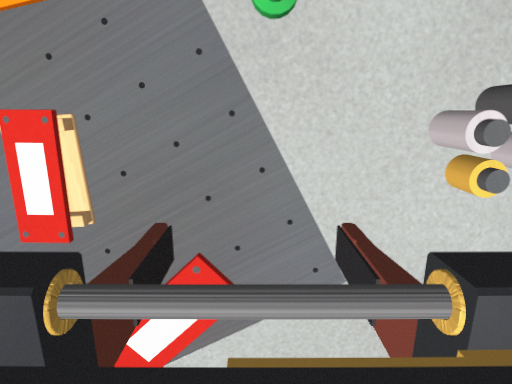

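The wrist view shows the small red plate on its wooden rest at about (36,174). The large red plate is at (170,310), under the fingers, and the orange one is at the top left. The measurement agrees with the top camera, so I go on to the small red plate.

Request:
step_arm(commands=[{"travel": [0.03,-1,0],"dr": [0,0,0]},{"travel": [0.03,-1,0],"dr": [0,0,0]},{"travel": [0.03,-1,0],"dr": [0,0,0]},{"travel": [0.03,-1,0],"dr": [0,0,0]},{"travel": [0.03,-1,0],"dr": [0,0,0]},{"travel": [0.03,-1,0],"dr": [0,0,0]},{"travel": [0.03,-1,0],"dr": [0,0,0]}])

```text
time_s: 2.38
position: [0.5367, -0.1408, 0.1692]
eef_rot: [0.97, -0.243, 0.001, 0.0]
force: [0.8, -1.0, 0.1]
gripper_width: 0.0877
grasp_force: 0.0
```

Run:
```python
from h import *
o=pose();c,T=camT("wrist",o);im=get_image("wrist");cv2.imwrite('pics/w2.png',im)
for r in rects(im,"red",.032,c,T,500):print(np.round(r[:5],1),r[5])
go(o,[.539,-.131,.035],-28.4)
```

```text
2.3833 pos [ 536.7 -140.8  169.2] F [ 0.8 -1.   0.1] w 0.0877 g 0.0
[[ 8.823e-01 -4.706e-01  1.500e-03]
 [-4.706e-01 -8.823e-01 -8.000e-04]
 [ 1.700e-03 -0.000e+00 -1.000e+00]]
[450.3  79.5  59.8  46.1 -27.7] [111. 339.]
[ 323.1 -174.3   92.1   47.8   62.7] [380. 340.]
[ 357.7 -100.    87.9   36.8  -74.4] [295. 340.]
[ 408.4 -211.7  107.    27.3   20.4] [378. 258.]
[524.3   6.8 106.4  27.3 -76.5] [130. 258.]
[ 539.  -130.2  129.9   50.   -28.5] [244. 183.]
travel [-0.014 -0.049  0.671] dr [-0.    -0.001  0.004]
```

View pics/w2.png

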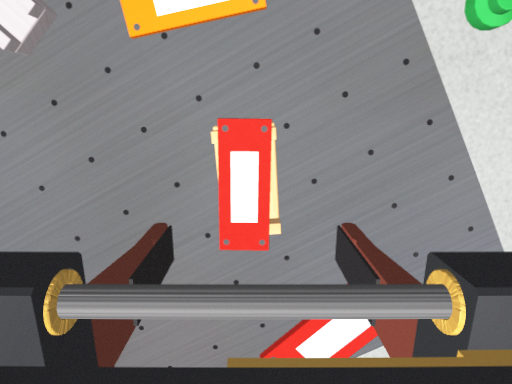

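The plate is centred at (244,183), clear of everything else. I go down onto its middle and grip.

Request:
step_arm(commands=[{"travel": [-0.015,-0.053,0.35],"dr": [0,0,0.004]},{"travel": [-0.015,-0.053,0.35],"dr": [0,0,0.004]},{"travel": [-0.015,-0.053,0.5],"dr": [0,0,0.004]},{"travel": [-0.015,-0.053,0.6],"dr": [0,0,0.004]},{"travel": [-0.015,-0.053,0.65],"dr": [0,0,0.004]},{"travel": [-0.015,-0.053,0.671],"dr": [0,0,0.004]},{"travel": [-0.015,-0.053,0.671],"dr": [0,0,0.004]},{"travel": [-0.015,-0.053,0.671],"dr": [0,0,0.004]}])

```text
time_s: 3.1
position: [0.5386, -0.1306, 0.0355]
eef_rot: [0.969, -0.247, 0.001, 0.0]
force: [0.2, 0.7, 0.0]
gripper_width: 0.0878
grasp_force: 0.0
```

Request:
step_arm(commands=[{"travel": [0,0,0],"dr": [0,0,0]},{"travel": [0,0,0],"dr": [0,0,0]},{"travel": [0,0,0],"dr": [0,0,0]},{"travel": [0,0,0],"dr": [0,0,0]},{"travel": [0,0,0],"dr": [0,0,0]},{"travel": [0,0,0],"dr": [0,0,0]}], hand=0.4)

```text
time_s: 3.6
position: [0.5381, -0.1291, 0.0345]
eef_rot: [0.969, -0.246, 0.0, -0.0]
force: [-0.7, 0.4, -1.3]
gripper_width: 0.0509
grasp_force: 0.0
```

Request:
step_arm(commands=[{"travel": [0,0,0],"dr": [0,0,0]},{"travel": [0,0,0],"dr": [0,0,0]},{"travel": [0,0,0],"dr": [0,0,0]},{"travel": [0,0,0],"dr": [0,0,0]}], hand=0.3)

```text
time_s: 3.93
position: [0.5379, -0.1291, 0.0343]
eef_rot: [0.969, -0.246, -0.0, 0.0]
force: [0.2, 0.1, 0.4]
gripper_width: 0.0275
grasp_force: 0.0
```

Request:
step_arm(commands=[{"travel": [0,0,-0.15],"dr": [0,0,0]},{"travel": [0,0,-0.3],"dr": [0,0,0]},{"travel": [0,0,-0.45],"dr": [0,0,0]},{"travel": [0,0,-0.55],"dr": [0,0,0]},{"travel": [0,0,-0.55],"dr": [0,0,0]}])

```text
time_s: 4.35
position: [0.5408, -0.1297, 0.1488]
eef_rot: [0.969, -0.246, 0.004, -0.0]
force: [0.5, -0.1, 0.0]
gripper_width: 0.0263
grasp_force: 0.0
```

Run:
```python
from h import *
o=pose()
go(o,[.540,.188,.15],24)
```

```text
4.35 pos [ 540.8 -129.7  148.8] F [ 0.5 -0.1  0. ] w 0.0263 g 0.0
[[ 0.8788 -0.4772  0.0076]
 [-0.4772 -0.8788 -0.0012]
 [ 0.0073 -0.0026 -1.    ]]
travel [-0.761 -1.394 -0.008] dr [ 0.001 -0.005 -0.583]
```

The fingers shut to 26 mm, so the grip missed. I look again.

Run:
```python
from h import *
o=pose();c,T=camT("wrist",o);im=get_image("wrist");
for r in rects(im,"red",.032,c,T,500):print(np.round(r[:5],1),r[5])
s=get_image("scene")
cv2.imwrite('pics/c3.png',np.hstack([cv2.resize(im,(400,300)),cv2.resize(s[150:290,120:307],(400,300))]))
```

```text
4.35 pos [ 540.8 -129.7  148.8] F [ 0.5 -0.1  0. ] w 0.0263 g 0.0
[[ 0.8788 -0.4772  0.0076]
 [-0.4772 -0.8788 -0.0012]
 [ 0.0073 -0.0026 -1.    ]]
[ 276.8 -277.1   57.8   16.7  -17. ] [505. 344.]
[507.4 -62.5  64.7  19.  -42.9] [211. 253.]
[ 521.4 -134.6  155.6   76.3  -28.5] [267. 205.]
```

View pics/c3.png

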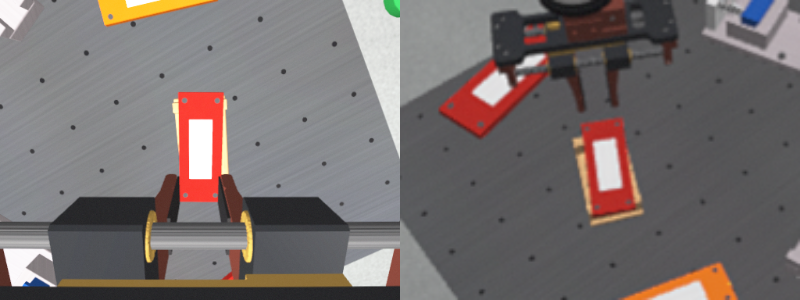

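Run:
```python
from h import *
def proj(P,c,T):
    q=(np.linalg.inv(T)@np.r_[P,1])[:3];q=q*[1,-1,-1]
    return cv2.projectPoints(q.reshape(1,1,3),np.zeros(3),np.zeros(3),c["camera_matrix"],c["D"])[0].ravel().round(1)
c=camera_model("wrist");T=c["T_tool_cam"]
for P in([0,.044,.025],[0,-.044,.025],[.01,.044,.025],[0,.013,.025],[.01,-.013,.025]):print(P,proj(P,c,T))
o=get_obs();c,T=camT("scene");M=R.from_quat(o['eef_rot']).as_matrix()
for P in([0,.013,.025],[0,-.013,.025],[0,0,0]):
    u=proj(o['position']+M@P,c,T);print('scene',u,(u-[120,150])*[400/187,300/140]+[400,0])
for n,p in(('rest z0',[.5390,-.1302,.028]),):print(n,proj(p,c,T))
im=cv2.imread('pics/scene0.png')
for r in rects(im,'red',.032,c,T):print(np.round(r[:5],1),r[5])
```

```text
[0, 0.044, 0.025] [325.2 223.2]
[0, -0.044, 0.025] [184.3 223. ]
[0.01, 0.044, 0.025] [326.1 207.8]
[0, 0.013, 0.025] [275.5 223.1]
[0.01, -0.013, 0.025] [233.6 207.7]
scene [207.8 205.4] [587.80748663 118.71428571]
scene [218.8 203.7] [611.3368984  115.07142857]
scene [212.1 198. ] [597.00534759 102.85714286]
rest z0 [217.  226.8]
[ 540.9 -131.   133.    51.   -27.9] [217. 227.]
[ 352.  -148.2  184.    75.8  -74.1] [170. 186.]
```

Request:
step_arm(commands=[{"travel": [0,0,0],"dr": [0,0,0]},{"travel": [0,0,0],"dr": [0,0,0]},{"travel": [0,0,0],"dr": [0,0,0]},{"travel": [0,0,0.2],"dr": [0,0,0]},{"travel": [0,0,0.4],"dr": [0,0,0]},{"travel": [0,0,0.5],"dr": [0,0,0]},{"travel": [0,0,0.55],"dr": [0,0,0]},{"travel": [0,0,0.55],"dr": [0,0,0]},{"travel": [0,0,0.55],"dr": [0,0,0]}], hand=1)

```text
time_s: 5.2
position: [0.5381, -0.1292, 0.0344]
eef_rot: [0.969, -0.246, -0.0, 0.0]
force: [-0.4, 0.5, 0.5]
gripper_width: 0.0827
grasp_force: 0.0
```

Run:
```python
from h import *
o=pose();im=get_image("wrist");s=get_image("scene")
cv2.imwrite('pics/c4.png',np.hstack([cv2.resize(im,(400,300),interpolation=cv2.INTER_AREA),cv2.resize(s[175:265,155:275],(400,300),interpolation=cv2.INTER_CUBIC)]))
```

```text
5.2 pos [ 538.1 -129.2   34.4] F [-0.4  0.5  0.5] w 0.0827 g 0.0
[[ 8.789e-01 -4.770e-01 -5.000e-04]
 [-4.770e-01 -8.789e-01  1.000e-04]
 [-5.000e-04  2.000e-04 -1.000e+00]]
```

View pics/c4.png

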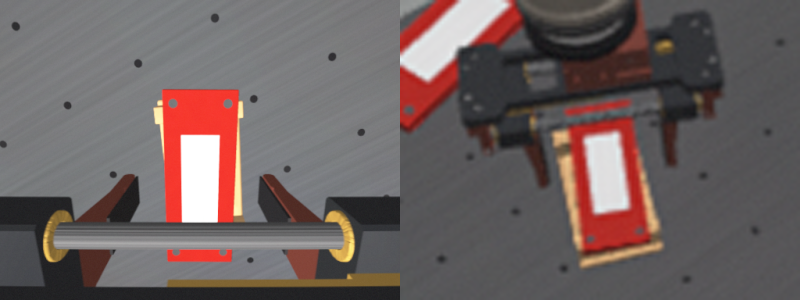

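The fingertips hang higher than the figures say: about 4 mm behind the TCP, with tips near z = 38 mm. In the wrist view the tips are at about (138,178) and (260,178), straddling the plate above its top. So I go about 22 mm lower and regrip.

Request:
step_arm(commands=[{"travel": [0,0,0.04],"dr": [0,0,0]},{"travel": [0,0,0.08],"dr": [0,0,0]},{"travel": [0,0,0.11],"dr": [0,0,0]},{"travel": [0,0,0.11],"dr": [0,0,0]}])

```text
time_s: 5.63
position: [0.537, -0.1289, 0.0111]
eef_rot: [0.969, -0.246, -0.001, 0.0]
force: [-0.3, 0.6, -0.0]
gripper_width: 0.0877
grasp_force: 0.0
```

Request:
step_arm(commands=[{"travel": [0,0,0],"dr": [0,0,0]},{"travel": [0,0,0],"dr": [0,0,0]},{"travel": [0,0,0],"dr": [0,0,0]},{"travel": [0,0,0],"dr": [0,0,0]},{"travel": [0,0,0],"dr": [0,0,0]},{"travel": [0,0,0],"dr": [0,0,0]}], hand=0.45)

```text
time_s: 6.13
position: [0.5381, -0.1292, 0.0125]
eef_rot: [0.969, -0.246, 0.0, 0.0]
force: [-0.7, -2.0, 0.5]
gripper_width: 0.0512
grasp_force: 1.3
```

Request:
step_arm(commands=[{"travel": [0,0,0],"dr": [0,0,0]},{"travel": [0,0,0],"dr": [0,0,0]},{"travel": [0,0,0],"dr": [0,0,0]},{"travel": [0,0,0],"dr": [0,0,0]}], hand=0.2)

```text
time_s: 6.47
position: [0.538, -0.1292, 0.0125]
eef_rot: [0.969, -0.246, 0.0, 0.0]
force: [-1.3, -0.2, 2.5]
gripper_width: 0.05
grasp_force: 30.0
```

Request:
step_arm(commands=[{"travel": [0,0,-0.1],"dr": [0,0,0]},{"travel": [0,0,-0.25],"dr": [0,0,0]},{"travel": [0,0,-0.4],"dr": [0,0,0]},{"travel": [0,0,-0.5],"dr": [0,0,0]},{"travel": [0,0,-0.5],"dr": [0,0,0]},{"travel": [0,0,-0.5],"dr": [0,0,0]}])

```text
time_s: 6.97
position: [0.5384, -0.1292, 0.113]
eef_rot: [0.969, -0.246, 0.001, -0.0]
force: [0.2, -0.1, -2.2]
gripper_width: 0.0494
grasp_force: 30.0
```

Run:
```python
from h import *
o=pose();c,T=camT("wrist",o);im=get_image("wrist")
for z in(.10,.13):
  for r in rects(im,"red",z,c,T,2000):print(z,np.round(r[:5],1),r[5])
s=get_image("scene");cv2.imwrite('pics/c5.png',np.hstack([cv2.resize(im,(400,300),interpolation=cv2.INTER_AREA),cv2.resize(s[145:235,145:265],(400,300),interpolation=cv2.INTER_CUBIC)]))
go(o,[.540,.188,.12],24)
```

```text
6.9667 pos [ 538.4 -129.2  113. ] F [ 0.2 -0.1 -2.2] w 0.0494 g 30.0
[[ 8.790e-01 -4.769e-01  1.900e-03]
 [-4.769e-01 -8.790e-01 -3.000e-04]
 [ 1.800e-03 -7.000e-04 -1.000e+00]]
0.1 [473.2 -93.1  60.8  28.8  61.6] [254. 338.]
0.1 [ 552.  -136.   120.3  101.    61.6] [254. 215.]
0.13 [ 494.  -104.5   50.6   24.    61.6] [254. 338.]
0.13 [ 559.6 -140.1  100.2   84.1   61.6] [254. 215.]
travel [-0.749 -1.398 -0.036] dr [ 0.    -0.001 -0.583]
```

View pics/c5.png

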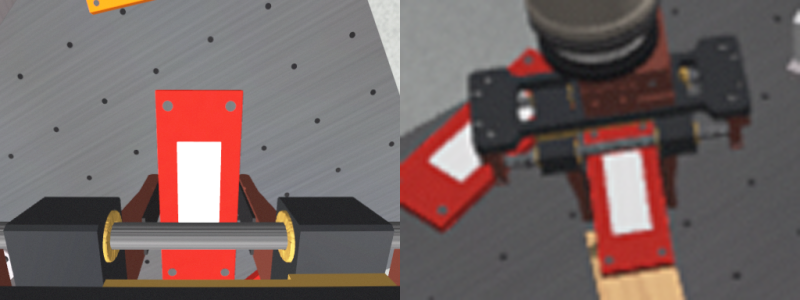

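The plate is held level and centred: the plate's far end is at (200,90) in the wrist view, with fingers on both sides. Now I go to the vice.

Request:
step_arm(commands=[{"travel": [-0.7,-0.95,-0.2],"dr": [0,0,-0.583]},{"travel": [-0.7,-0.95,-0.2],"dr": [0,0,-0.583]},{"travel": [-0.7,-0.95,-0.2],"dr": [0,0,-0.583]},{"travel": [-0.7,-0.95,-0.2],"dr": [0,0,-0.583]},{"travel": [-0.7,-0.95,-0.2],"dr": [0,0,-0.583]},{"travel": [-0.7,-0.95,-0.2],"dr": [0,0,-0.583]},{"travel": [-0.7,-0.95,-0.2],"dr": [0,0,-0.583]},{"travel": [-0.7,-0.95,-0.2],"dr": [0,0,-0.583]},{"travel": [-0.7,-0.95,-0.2],"dr": [0,0,-0.583]}])

```text
time_s: 7.82
position: [0.5042, 0.1051, 0.1506]
eef_rot: [0.978, 0.209, -0.002, -0.0]
force: [-0.1, -0.8, -1.7]
gripper_width: 0.0495
grasp_force: 30.0
```

Run:
```python
from h import *
o=pose();c,T=camT("wrist",o);im=get_image("wrist");cv2.imwrite('pics/w6.png',im)
for q in("yellow","blue"):
  for r in rects(im,q,.058,c,T,150):print(q,np.round(r[:5],1),r[5])
c,T=camT("top");im=get_image("top")
for q in("yellow","blue"):
  for r in rects(im,q,.058,c,T,150):print('top',q,np.round(r[:5],1),r[5])
go(o,[.540,.188,.12],24)
```

```text
7.8167 pos [504.2 105.1 150.6] F [-0.1 -0.8 -1.7] w 0.0495 g 30.0
[[ 9.124e-01  4.094e-01 -3.200e-03]
 [ 4.094e-01 -9.124e-01 -3.000e-04]
 [-3.100e-03 -1.000e-03 -1.000e+00]]
yellow [601.3 216.3  65.2  23.2 -66. ] [170.  17.]
blue [472.1 167.3  49.7  26.7 -65.7] [171. 200.]
top blue [ 2.522e+02 -8.091e+02  2.154e+02  2.710e+01 -2.000e-01] [508. 279.]
top blue [1091.6   16.2 1858.6  287.1  -89.7] [256.  33.]
travel [ 0.333 -0.305  0.153] dr [-0.001  0.002  0.002]
```

View pics/w6.png

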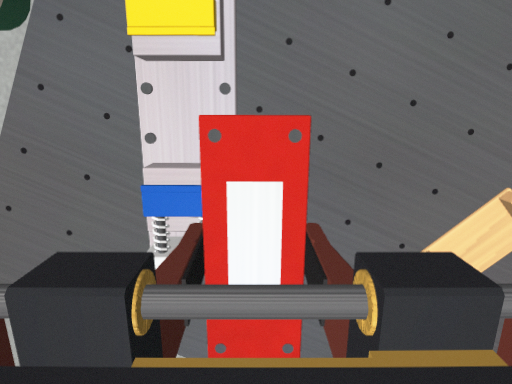

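The wrist view shows the yellow jaw at the top left (columns 127–215, inner edge near row 27–35). The blue jaw's inner edge is at row 185, from column 142, and the plate is in front.

Run:
```python
from h import *
o=get_obs();c,T=camT("wrist",o);im=cv2.imread('pics/w6.png')
for col in(150,190): print('col',col,[(r,im[r,col].tolist()) for r in list(range(22,40,2))])
print([(r,im[r,165].tolist()) for r in range(180,190)]);print([(k,im[15,k].tolist()) for k in(124,126,128,130,210,212,214,216,218)],[(k,im[200,k].tolist()) for k in (138,140,142,144,146)])
ax=np.array([np.cos(np.radians(24)),np.sin(np.radians(24))]);ay=np.array([-ax[1],ax[0]]);p0=np.array([.540,.188])
for n,px,z in(("yel top in",[165,27],.058),("yel bot in",[165,35],.054),("blu in",[165,185],.058),("y L",[128,15],.058),("y R",[214,15],.058),("b L",[142,200],.058)):
    w=toworld(px,z,c,T)[0,:2];print(n,np.round([(w-p0)@ax*1e3,(w-p0)@ay*1e3],1))
```

```text
col 150 [(22, [43, 234, 251]), (24, [41, 235, 252]), (26, [38, 202, 233]), (28, [45, 235, 252]), (30, [45, 235, 252]), (32, [48, 236, 252]), (34, [34, 201, 232]), (36, [184, 190, 202]), (38, [205, 202, 210])]
col 190 [(22, [46, 236, 252]), (24, [47, 236, 252]), (26, [36, 205, 236]), (28, [43, 236, 252]), (30, [50, 237, 252]), (32, [45, 236, 252]), (34, [31, 181, 218]), (36, [196, 199, 207]), (38, [213, 207, 212])]
[(180, [207, 204, 215]), (181, [206, 204, 213]), (182, [202, 201, 211]), (183, [208, 206, 217]), (184, [196, 187, 194]), (185, [155, 79, 32]), (186, [208, 105, 42]), (187, [205, 100, 33]), (188, [207, 103, 39]), (189, [208, 105, 39])]
[(124, [106, 101, 100]), (126, [75, 185, 217]), (128, [39, 234, 251]), (130, [44, 234, 252]), (210, [47, 237, 252]), (212, [49, 233, 251]), (214, [23, 111, 131]), (216, [140, 160, 172]), (218, [218, 210, 216])] [(138, [103, 103, 99]), (140, [98, 99, 96]), (142, [185, 106, 58]), (144, [207, 102, 37]), (146, [207, 105, 38])]
yel top in [61.7  3.5]
yel bot in [57.2  4.9]
blu in [-56.7  11.7]
y L [69.9 29.9]
y R [ 69.6 -32.6]
b L [-69.5  31.8]
```

```bash
cat >> h.py <<'E'
C=np.array([.5403,.1877]);YAW=np.radians(23.8);AX=np.array([np.cos(YAW),np.sin(YAW)]);AY=np.array([-AX[1],AX[0]])
def tgt(u,z,th,v=0,o=None):
    """vice-frame TCP target (mm), pitch th deg, yellow end up"""
    o=o or get_obs();M=R.from_quat(o['eef_rot'])
    W=R.from_matrix(np.c_[np.r_[AX,0],np.r_[-AY,0],[0,0,-1]])*R.from_rotvec([0,np.radians(th),0])
    P=np.r_[C+u*1e-3*AX+v*1e-3*AY,z*1e-3]
    print('travel',np.round(M.inv().apply(P-o['position'])/.2,4),'dr',np.round((M.inv()*W).as_rotvec()/(np.pi/2),4))
def now(o=None):
    o=o or get_obs();d=o['position'][:2]-C;m=R.from_quat(o['eef_rot']).as_matrix()
    th=np.degrees(np.arctan2(m[2,0],-m[2,2]));p=np.array([d@AX,d@AY,o['position'][2]])*1e3;t=np.radians(th)
    print('t',round(o['time_s'],2),'u v z',p.round(1),'pitch',round(th,2),'roll',round(np.degrees(m[2,1]),2),'yaw',round(np.degrees(np.arctan2(m[1,0],m[0,0])),2),'F u,v,z',np.round([o['force'][:2]@AX,o['force'][:2]@AY,o['force'][2]],1),'w',round(o['gripper_width'],4))
    print(' blue-end corner u,z',np.round([p[0]-63.7*np.cos(t)-11.5*np.sin(t),p[2]-63.7*np.sin(t)+11.5*np.cos(t)],1))
E
python3 - <<'E'
from h import *
now();tgt(18,75,12)
E
```

```text
t 7.92 u v z [-66.4 -62.1 150.9] pitch -0.15 roll -0.04 yaw 23.86 F u,v,z [ 0.7 -1.  -1.7] w 0.0497
 blue-end corner u,z [-130.   162.6]
travel [ 0.4231 -0.3097  0.3787] dr [-0.0005  0.135   0.0006]
```

Request:
step_arm(commands=[{"travel": [0.42,-0.31,0],"dr": [0,0.135,0]},{"travel": [0.42,-0.31,0],"dr": [0,0.135,0]},{"travel": [0.42,-0.31,0],"dr": [0,0.135,0]},{"travel": [0.423,-0.31,0.2],"dr": [0,0.135,0]},{"travel": [0.423,-0.31,0.3],"dr": [0,0.135,0]},{"travel": [0.423,-0.31,0.379],"dr": [0,0.135,0]},{"travel": [0.423,-0.31,0.379],"dr": [0,0.135,0]},{"travel": [0.423,-0.31,0.379],"dr": [0,0.135,0]}])

```text
time_s: 8.58
position: [0.5568, 0.1949, 0.0753]
eef_rot: [0.973, 0.206, 0.102, -0.022]
force: [0.6, -0.2, -1.2]
gripper_width: 0.0498
grasp_force: 30.0
```

Run:
```python
from h import *
now();tgt(14,50,12);tgt(14,46,12)
s=get_image("scene");cv2.imwrite('pics/s7.png',cv2.resize(s[90:225,225:405],(800,600),interpolation=cv2.INTER_CUBIC))
```

```text
t 8.58 u v z [18.  -0.1 75.3] pitch 11.98 roll -0.01 yaw 23.89 F u,v,z [ 0.5 -0.4 -1.2] w 0.0498
 blue-end corner u,z [-46.7  73.4]
travel [-0.0458 -0.0005  0.1198] dr [-0.0003  0.0003  0.001 ]
travel [-0.05   -0.0004  0.1394] dr [-0.0003  0.0003  0.001 ]
```

View pics/s7.png

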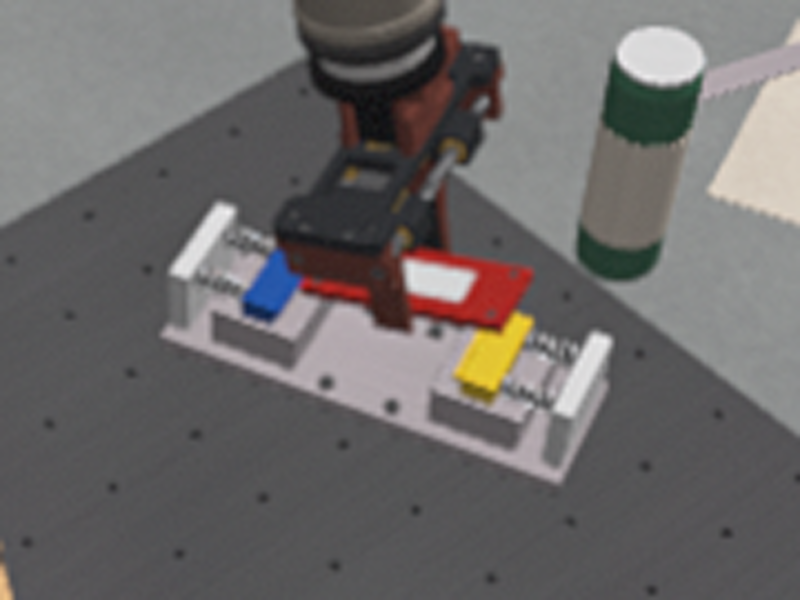

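The plate is tilted with its yellow end up, aligned over the vice. The blue end is at (305,285) in front of the blue lip, and the can is well clear. I descend until the end touches the ledge.

Request:
step_arm(commands=[{"travel": [-0.046,0,0.06],"dr": [0,0,0.001]},{"travel": [-0.046,0,0.115],"dr": [0,0,0.001]},{"travel": [-0.048,0,0.13],"dr": [0,0,0.001]},{"travel": [-0.05,0,0.139],"dr": [0,0,0.001]},{"travel": [-0.05,0,0.139],"dr": [0,0,0.001]}])

```text
time_s: 9.05
position: [0.5544, 0.1943, 0.0475]
eef_rot: [0.973, 0.206, 0.104, -0.022]
force: [-0.4, 0.1, -1.5]
gripper_width: 0.0498
grasp_force: 30.0
```

Run:
```python
from h import *
now();tgt(14,43,12)
```

```text
t 9.05 u v z [15.6  0.3 47.5] pitch 12.17 roll -0.02 yaw 23.89 F u,v,z [-0.3  0.3 -1.5] w 0.0498
 blue-end corner u,z [-49.1  45.3]
travel [-0.0125  0.0016  0.0202] dr [-0.0004 -0.0019  0.0009]
```

Request:
step_arm(commands=[{"travel": [-0.008,0.001,0.007],"dr": [0,0,0]},{"travel": [-0.01,0.001,0.011],"dr": [0,0,0]},{"travel": [-0.01,0.001,0.014],"dr": [0,0,0]},{"travel": [-0.01,0.001,0.014],"dr": [0,0,0]}])

```text
time_s: 9.38
position: [0.553, 0.1933, 0.0443]
eef_rot: [0.973, 0.206, 0.104, -0.022]
force: [-1.2, 1.0, -1.2]
gripper_width: 0.0492
grasp_force: 30.0
```

Run:
```python
from h import *
now();tgt(14,43,12)
```

```text
t 9.38 u v z [13.9  0.  44.3] pitch 12.17 roll -0.02 yaw 23.89 F u,v,z [-0.7  1.4 -1.2] w 0.0492
 blue-end corner u,z [-50.8  42.1]
travel [-0.0008  0.0003  0.0063] dr [-0.0004 -0.0018  0.001 ]
```

Request:
step_arm(commands=[{"travel": [0,0,0.004],"dr": [0,0,0]},{"travel": [0,0,0.006],"dr": [0,0,0]},{"travel": [0,0,0.006],"dr": [0,0,0]}])

```text
time_s: 9.63
position: [0.5533, 0.1935, 0.0432]
eef_rot: [0.973, 0.206, 0.104, -0.022]
force: [-0.3, 0.2, 0.9]
gripper_width: 0.0498
grasp_force: 30.0
```

Run:
```python
from h import *
now()
```

```text
t 9.63 u v z [14.2  0.1 43.2] pitch 12.17 roll -0.01 yaw 23.89 F u,v,z [-0.2  0.3  0.9] w 0.0498
 blue-end corner u,z [-50.5  41. ]
```

Request:
step_arm(commands=[{"travel": [0.001,0,-0.005],"dr": [0,0,0]},{"travel": [-0.016,0,-0.009],"dr": [0,0,0]},{"travel": [-0.032,0,-0.012],"dr": [0,0,0]},{"travel": [-0.048,0,-0.0154],"dr": [0,0,0]},{"travel": [-0.048,0,-0.0154],"dr": [0,0,0]}])

```text
time_s: 10.05
position: [0.5433, 0.1891, 0.0439]
eef_rot: [0.973, 0.206, 0.103, -0.022]
force: [0.3, 0.7, -1.8]
gripper_width: 0.0496
grasp_force: 30.0
```

Run:
```python
from h import *
now()
```

```text
t 10.05 u v z [ 3.3  0.1 43.9] pitch 12.14 roll -0.02 yaw 23.9 F u,v,z [ 0.6  0.5 -1.8] w 0.0496
 blue-end corner u,z [-61.3  41.8]
```

Request:
step_arm(commands=[{"travel": [-0.015,0,-0.003],"dr": [0,0,0]},{"travel": [-0.03,0,-0.0064],"dr": [0,0,0]},{"travel": [-0.045,0,-0.0096],"dr": [0,0,0]},{"travel": [-0.06,0,-0.0128],"dr": [0,0,0]},{"travel": [-0.074,0,-0.0158],"dr": [0,0,0]},{"travel": [-0.074,0,-0.0158],"dr": [0,0,0]}])

```text
time_s: 10.55
position: [0.5323, 0.1844, 0.0452]
eef_rot: [0.973, 0.206, 0.106, -0.023]
force: [7.6, 2.5, -3.0]
gripper_width: 0.0494
grasp_force: 30.0
```

Run:
```python
from h import *
now();tgt(-12.8,32,0)
s=get_image("scene");cv2.imwrite('pics/s8.png',cv2.resize(s[100:220,235:395],(800,600),interpolation=cv2.INTER_CUBIC))
```

```text
t 10.55 u v z [-8.6  0.2 45.2] pitch 12.48 roll -0.05 yaw 23.91 F u,v,z [ 8.  -0.8 -3. ] w 0.0494
 blue-end corner u,z [-73.3  42.7]
travel [-0.0346  0.0009  0.06  ] dr [-0.0007 -0.1386  0.0012]
```

View pics/s8.png

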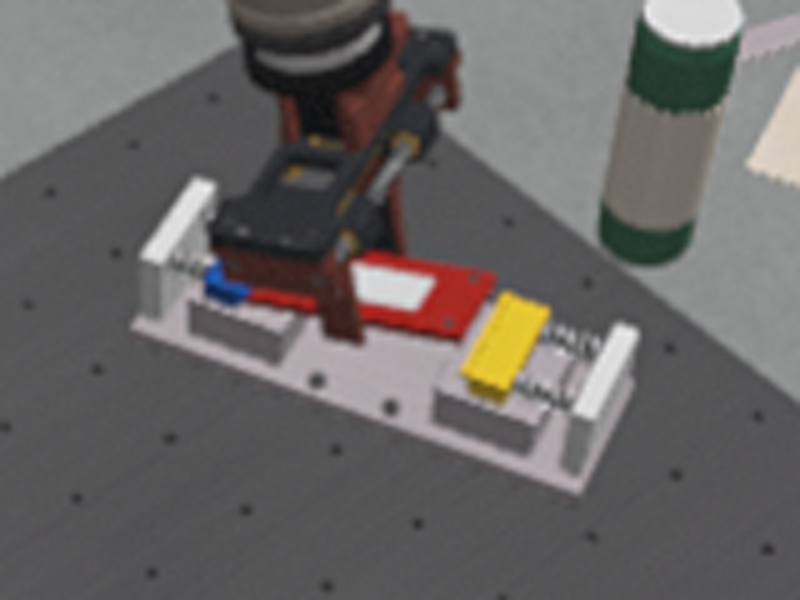

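The plate's blue end is under the blue lip and the jaw is pressed back, with about 8 N on it. The yellow end at (480,300) is still up and just short of the yellow lip at (500,295). I push a bit further before lowering.

Request:
step_arm(commands=[{"travel": [-0.014,0,-0.002],"dr": [0,0,0]},{"travel": [-0.025,0,-0.003],"dr": [0,0,0]},{"travel": [-0.025,0,-0.003],"dr": [0,0,0]},{"travel": [-0.025,0,-0.003],"dr": [0,0,0]}])

```text
time_s: 10.93
position: [0.5294, 0.1831, 0.0454]
eef_rot: [0.972, 0.206, 0.108, -0.023]
force: [9.6, 3.2, -2.8]
gripper_width: 0.0495
grasp_force: 30.0
```

Run:
```python
from h import *
now()
```

```text
t 10.93 u v z [-11.9   0.2  45.4] pitch 12.64 roll -0.06 yaw 23.91 F u,v,z [10.1 -0.9 -2.8] w 0.0495
 blue-end corner u,z [-76.5  42.7]
```

Request:
step_arm(commands=[{"travel": [-0.0035,0,0.0147],"dr": [0,-0.028,0]},{"travel": [-0.007,0,0.0293],"dr": [0,-0.057,0]},{"travel": [-0.0105,0,0.044],"dr": [0,-0.085,0]},{"travel": [-0.0105,0,0.044],"dr": [0,-0.085,0]}])

```text
time_s: 11.27
position: [0.5299, 0.1833, 0.0357]
eef_rot: [0.977, 0.207, 0.041, -0.009]
force: [8.9, 3.1, -1.2]
gripper_width: 0.05
grasp_force: 30.0
```

Run:
```python
from h import *
now();tgt(-12.8,30.5,0)
```

```text
t 11.27 u v z [-11.3   0.2  35.7] pitch 4.86 roll -0.06 yaw 23.9 F u,v,z [ 9.4 -0.7 -1.2] w 0.05
 blue-end corner u,z [-75.8  41.8]
travel [-0.0094  0.0008  0.0253] dr [-0.0008 -0.054   0.0011]
```

Request:
step_arm(commands=[{"travel": [-0.003,0,0.0085],"dr": [0,-0.018,0]},{"travel": [-0.006,0,0.017],"dr": [0,-0.036,0]},{"travel": [-0.0094,0,0.0255],"dr": [0,-0.054,0]},{"travel": [-0.0094,0,0.0255],"dr": [0,-0.054,0]}])

```text
time_s: 11.6
position: [0.5287, 0.1829, 0.0305]
eef_rot: [0.978, 0.207, 0.001, -0.001]
force: [10.2, 3.7, -0.7]
gripper_width: 0.0499
grasp_force: 30.0
```

Run:
```python
from h import *
now();tgt(-12.8,29.5,0)
```

```text
t 11.6 u v z [-12.6   0.3  30.5] pitch 0.1 roll -0.06 yaw 23.92 F u,v,z [10.8 -0.8 -0.7] w 0.0499
 blue-end corner u,z [-76.3  41.9]
travel [-0.0012  0.0013  0.0052] dr [-0.0006 -0.0011  0.0013]
```

Request:
step_arm(commands=[{"travel": [0,0,0.003],"dr": [0,0,0]},{"travel": [0,0,0.006],"dr": [0,0,0]},{"travel": [0,0,0.006],"dr": [0,0,0]}])

```text
time_s: 11.85
position: [0.5288, 0.1829, 0.0305]
eef_rot: [0.978, 0.207, 0.002, -0.001]
force: [7.7, 2.9, 5.4]
gripper_width: 0.0495
grasp_force: 30.0
```

Run:
```python
from h import *
now()
im=get_image("scene");c,T=camT("scene")
cv2.imwrite('pics/s9.png',cv2.resize(im[100:220,235:395],(800,600),interpolation=cv2.INTER_CUBIC))
```

```text
t 11.85 u v z [-12.5   0.2  30.5] pitch 0.24 roll -0.03 yaw 23.93 F u,v,z [ 8.2 -0.4  5.4] w 0.0495
 blue-end corner u,z [-76.2  41.7]
```

View pics/s9.png

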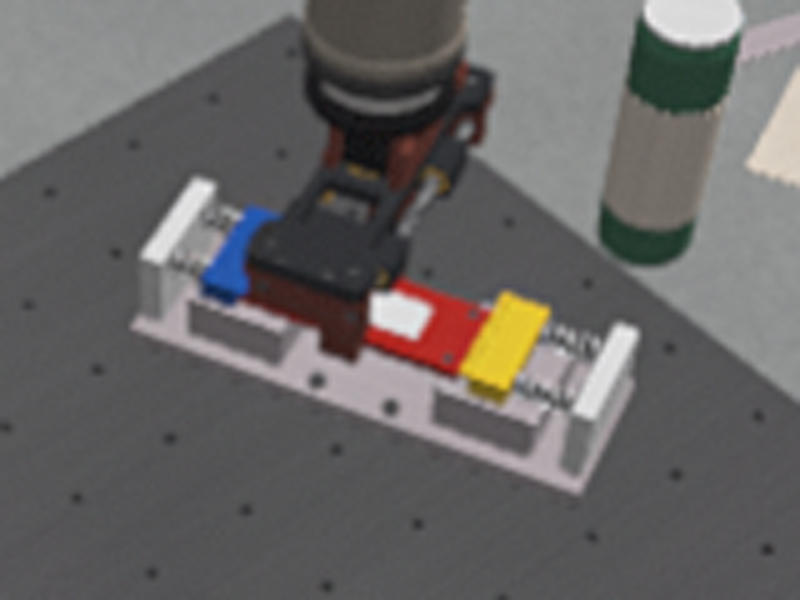

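The plate is down level on the ledges (about 6 N upward) and its yellow end at (465,340) is past the lip. Now I let it be drawn back under the yellow lip.

Request:
step_arm(commands=[{"travel": [0.012,0,-0.002],"dr": [0,0,0]},{"travel": [0.025,0,-0.002],"dr": [0,0,0]},{"travel": [0.037,0,-0.002],"dr": [0,0,0]},{"travel": [0.05,0,-0.002],"dr": [0,0,0]},{"travel": [0.062,0,-0.002],"dr": [0,0,0]},{"travel": [0.072,0,-0.002],"dr": [0,0,0]},{"travel": [0.072,0,-0.002],"dr": [0,0,0]},{"travel": [0.072,0,-0.002],"dr": [0,0,0]}])

```text
time_s: 12.57
position: [0.5341, 0.1852, 0.0303]
eef_rot: [0.978, 0.207, -0.006, 0.002]
force: [-14.0, -6.1, 30.8]
gripper_width: 0.0496
grasp_force: 30.0
```

Run:
```python
from h import *
now()
```

```text
t 12.57 u v z [-6.7  0.2 30.3] pitch -0.69 roll 0.06 yaw 23.9 F u,v,z [-15.3   0.1  30.8] w 0.0496
 blue-end corner u,z [-70.2  42.6]
```

The plate is being pressed onto the ledge, and the friction is holding it. I relieve the downward command.

Request:
step_arm(commands=[{"travel": [0,0,-0.005],"dr": [0,0,0]},{"travel": [0,0,-0.01],"dr": [0,0,0]},{"travel": [0,0,-0.01],"dr": [0,0,0]}])

```text
time_s: 12.82
position: [0.5369, 0.1864, 0.0305]
eef_rot: [0.978, 0.207, -0.003, 0.0]
force: [-0.6, 0.4, 3.0]
gripper_width: 0.0494
grasp_force: 30.0
```

Run:
```python
from h import *
now()
```

```text
t 12.82 u v z [-3.7  0.2 30.5] pitch -0.36 roll -0.02 yaw 23.91 F u,v,z [-0.4  0.6  3. ] w 0.0494
 blue-end corner u,z [-67.3  42.4]
```

Request:
step_arm(commands=[{"travel": [0.006,0,-0.002],"dr": [0,0.003,0]},{"travel": [0.011,0,-0.003],"dr": [0,0.004,0]},{"travel": [0.011,0,-0.003],"dr": [0,0.004,0]},{"travel": [0.011,0,-0.003],"dr": [0,0.004,0]}])

```text
time_s: 13.15
position: [0.5384, 0.1871, 0.0305]
eef_rot: [0.978, 0.207, -0.001, -0.0]
force: [-2.2, 0.6, 0.0]
gripper_width: 0.0496
grasp_force: 30.0
```

Run:
```python
from h import *
now()
```

```text
t 13.15 u v z [-2.   0.2 30.5] pitch -0.09 roll -0.02 yaw 23.91 F u,v,z [-1.8  1.4  0. ] w 0.0496
 blue-end corner u,z [-65.6  42.1]
```

Request:
step_arm(commands=[{"travel": [0,0,0],"dr": [0,0,0]},{"travel": [0,0,0],"dr": [0,0,0]},{"travel": [0,0,0],"dr": [0,0,0]},{"travel": [0,0,0],"dr": [0,0,0]},{"travel": [0,0,0],"dr": [0,0,0]}], hand=0.85)

```text
time_s: 13.57
position: [0.5394, 0.1872, 0.0309]
eef_rot: [0.978, 0.207, 0.0, -0.0]
force: [-0.1, 0.3, 0.2]
gripper_width: 0.0739
grasp_force: 0.0
```

Request:
step_arm(commands=[{"travel": [0,0,-0.05],"dr": [0,0,0]},{"travel": [0,0,-0.15],"dr": [0,0,0]},{"travel": [0,0,-0.3],"dr": [0,0,0]},{"travel": [0,0,-0.5],"dr": [0,0,0]},{"travel": [-0.2,0,-0.7],"dr": [0,0,0]},{"travel": [-0.4,0,-0.7],"dr": [0,0,0]},{"travel": [-0.45,0,-0.7],"dr": [0,0,0]},{"travel": [-0.45,0,-0.7],"dr": [0,0,0]}])

```text
time_s: 14.23
position: [0.4538, 0.1489, 0.1724]
eef_rot: [0.978, 0.207, 0.0, 0.001]
force: [-0.8, 0.5, -0.5]
gripper_width: 0.0745
grasp_force: 0.0
```

Run:
```python
from h import *
o=get_obs();now(o);c,T=camT("wrist",o);im=get_image("wrist");cv2.imwrite('pics/w10.png',im)
for q,z in(("yellow",.058),("blue",.058),("red",.050)):
  for r in rects(im,q,z,c,T,400):
    d=np.array(r[:2])/1e3-C;print(q,'uv',np.round([d@AX*1e3,d@AY*1e3],1),np.round(r[2:5],1),r[5])
```

```text
t 14.23 u v z [-94.8  -0.6 172.4] pitch -0.01 roll 0.08 yaw 23.88 F u,v,z [-0.5  0.8 -0.5] w 0.0745
 blue-end corner u,z [-158.5  183.9]
blue uv [-73.4   1.8] [ 63.   26.5 -65.3] [252. 166.]
red uv [-256.1 -124.7] [45.3 38.6 23.6] [373. 338.]
red uv [-262.1  124.4] [56.8 36.8 24.1] [131. 339.]
red uv [-166.6 -101.3] [94.6 26.5 69.4] [361. 258.]
red uv [-166.6  101.2] [ 94.4  25.8 -21.5] [147. 258.]
red uv [0.2 1.4] [119.9  49.8  23.9] [253.  74.]
```

View pics/w10.png

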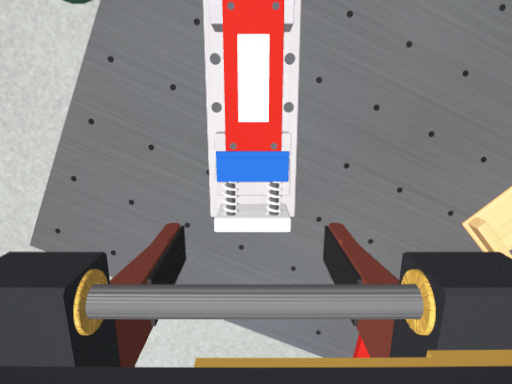

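The wrist view shows the plate level under the blue lip at (252,166), with the springs behind that jaw compressed, and the gripper clear. I have viewed 12 pictures, which is over the limit of 10. I'll check the yellow side by numbers only.

Request:
step_arm(commands=[{"travel": [-0.3,0.6,-0.5],"dr": [0,0,0]},{"travel": [-0.3,0.9,-0.5],"dr": [0,0,0]},{"travel": [-0.3,0.9,-0.5],"dr": [0,0,0]},{"travel": [-0.3,0.9,-0.5],"dr": [0,0,0]},{"travel": [-0.3,0.9,-0.5],"dr": [0,0,0]},{"travel": [-0.3,0.9,-0.5],"dr": [0,0,0]},{"travel": [-0.3,0.9,-0.5],"dr": [0,0,0]}])

```text
time_s: 14.87
position: [0.4768, -0.041, 0.2723]
eef_rot: [0.979, 0.204, 0.002, 0.0]
force: [0.4, 0.6, -0.2]
gripper_width: 0.0749
grasp_force: 0.0
```

Run:
```python
from h import *
now()
for f in(0,1):
 for n in("top","scene"):
  c,T=camT(n);im=get_image(n) if f else cv2.imread(f'pics/{n}0.png')
  for q,z in(("yellow",.058),("blue",.058),("red",.050)):
   for r in rects(im,q,z,c,T,100):
    d=np.array(r[:2])/1e3-C
    if np.hypot(*d)<.12:print(f,n,q,'uv',np.round([d@AX*1e3,d@AY*1e3],1),np.round(r[2:5],1))
```

```text
t 14.87 u v z [-150.4 -183.6  272.3] pitch 0.16 roll 0.08 yaw 23.57 F u,v,z [ 0.6  0.4 -0.2] w 0.0749
 blue-end corner u,z [-214.1  283.6]
0 top yellow uv [70.1  0.9] [ 63.3  27.6 -66.3]
0 top blue uv [-70.6   0.3] [ 63.7  26.9 -66.3]
0 scene yellow uv [70.4 -3.4] [ 74.9  28.2 -64.6]
0 scene blue uv [-69.3  -4. ] [ 73.   27.6 -64.4]
1 top yellow uv [73.6  0.8] [ 63.6  27.2 -66.3]
1 top blue uv [-73.4  -0.1] [ 62.9  26.5 -65.5]
1 top red uv [ 1.4 -0.3] [117.8  51.9  23.7]
1 scene yellow uv [73.6 -3.8] [ 73.7  29.4 -66.4]
1 scene blue uv [-73.2  -4.1] [ 73.4  27.6 -66.9]
1 scene red uv [-2.6 -1.7] [114.9  53.7  23.9]
```

Each jaw has moved back about 3 mm (3.5 and 2.8 mm), so the plate is held, centred and level under both lips. I hand it in.

```bash
python3 -c "
from plant import *
print(sign_off())"
```

```text
the job is handed in; nothing more can be done
None
```

The red nameplate blank is seated level and face up in the vice, held under both lips, centred to within about 0.5 mm, and released. I handed the job in at about 15 s; the first grip missed and I regripped, and I viewed 12 pictures against the limit of 10.

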